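Hold the hen feeder open by its treadle

TASK

The hens' feeder on the bench is to be filled: with the fingertips, press its aluminium step plate smoothly down as far as it goes, so that the heavy steel lid over the trough swings wide open, and finish while still holding the plate down. Do not stamp on the plate, lean on it hard at its stop or let the lid bang shut, keep off the lid itself, and leave the red scoop and the two glazed pots where they are.

Things in the scene. Friction and masses are not known exactly. Their poses are not given: they have to be found in the camera images.
- feeder: Galvanised treadle feeder for poultry, standing fixed on the bench. Origin: centre of the trough's rear bottom edge, at bench height. Its -x axis points to the front (where the step plate is), y across, z up. Hopper: x 0 to 130 mm, 224 wide, 280 high with a carrying handle up to 301. Open trough: x -160 to 0, 220 wide. Overall: x -395 (front of the step plate) to 150, 260 wide.
- treadle_angle (a joint): Turn of the treadle about its pivot bolts (rad): 0 at rest with the step plate up, grows as the plate is pressed down, firm stop at 0.42 (plate centre then 102 mm lower). A rigid lever: long end 244 mm to the front, short end 83 mm to the rear, which raises the lid through two push rods. Takes 7 to 14 N at the plate's centre all the way; let go, it rises and the lid falls shut.
- treadle: The treadle lever with two arms, 235 mm over their outsides. Origin on its pivot axis (horizontal, along the feeder's y), mid-width, 60 mm above the bench. At rest its axes are parallel to the feeder's, -x to the step plate. The plate's front edge is tilted 0.13 rad up at rest and 0.29 rad down at the stop.
- step_center (a point): Centre of the top face of the ribbed aluminium step plate at the treadle's long end: 235 mm in front of the pivot and 126 mm above the bench at rest, about 24 mm above the bench when fully down. The plate is 100 mm deep (front to rear), 150 wide, 3 thick, with 11 mm lips turned down front and rear, and hangs on cross tubes between the arms. Axes as the treadle's.
- lid_angle (a joint): Opening of the trough's lid about its hinge (rad): 0 shut, about 0.86 with the treadle fully down. Driven only by the treadle's push rods; roughly 2 rad per rad of treadle.
- lid: The heavy lid (about 1.4 kg), a 3 mm steel plate 176 mm long and 260 wide with a green weight bar along its free front edge. Origin on its hinge, at the foot of the hopper's front face, 145 mm above the bench. Shut, it slopes 0.30 rad down to the front. Not to be touched.
- lid_front_edge (a point): Middle of the lid's free front edge, 178 mm from the hinge; 92 mm above the bench when shut, about 240 mm when open.
- pot_teal_center (a point): Teal glazed pot, loose, 114 mm across the rim, 96 high. This point is on its axis, half-way up.
- pot_cream_center (a point): Cream glazed pot, loose, 114 mm across the rim, 96 high. This point is on its axis, half-way up.
- scoop_center (a point): Red plastic feed scoop, loose, about 210 mm long (along its x, handle to +x), 82 wide, 53 high. This point is its middle, half-way up.

How it is judged:
At the end, for the whole second after the job is handed in: The treadle is within 0.03 rad (about 7 mm at the plate) of its lower stop, the lid stands still and open by more than 0.77 rad, and the fingers rest on the step plate, pressing with more than 2 N (value of joint treadle_angle above 0.39 rad and value of joint lid_angle above 0.77 rad and velocity of joint lid_angle between -0.15 and 0.15 rad/s and contact force between the fingers and treadle above 2 N); the arm keeps its last pose, push and grip.
It fails at once if the lid is touched by the robot (contact force between any of the fingers, the arm and lid above 1 N).
It fails at once if the plate is stamped on: the lid flies up faster than 3 rad/s (velocity of joint lid_angle above 3 rad/s).
It fails at once if the treadle is forced: the fingers press on it with more than 40 N (contact force between the fingers and treadle above 40 N).
It fails at once if the lid bangs shut: it falls faster than 4 rad/s (velocity of joint lid_angle below -4 rad/s).
It fails at once if a pot or the scoop is moved by more than 15 mm (distance of any of pot_teal_center, pot_cream_center, scoop_center from where it was at the start of the episode above 0.015 m).
It also fails if it takes over 32 s, if anything falls off the work surface, if the arm or the gripper's body presses on something with over 40 N, if the wrist force passes 120 N, or if a joint passes its speed limit or range.

ROBOT

A 7-joint arm with a two-finger parallel gripper is mounted at the origin on the work surface. World frame = base frame: x ahead of the robot, y to its left, z up, the work surface at z = 0. Lengths are in m, angles in rad, forces in N, time in s.
With the tool pointing down it reaches from about 0.4 to 0.9 m from the base axis. Payload 5.6 kg.
Tool frame: the origin (TCP) lies on the centre line of the jaws, within the pads' length; the fingertips stand 14 mm ahead of it and the grasp point (between the pads) lies 5 mm behind it; z points along the fingers, y is the line along which they close (so a half turn about z gives the same grasp; the last joint's range is limited). The gripper opens to 92 mm and grips with 3 to 60 N. Pads are 20 mm wide; open, the fingers measure 128 mm over their backs; the gripper's body (75 mm by 189 mm) begins 69 mm behind the grasp point.
Start: joints at [1.263, 0.468, -0.012, 1.603, 0.006, 1.071, -0.056], TCP at [0.17, -0.627, 0.229] pointing down, gripper open.
Joint ranges: [-2.53, 2.53], [-0.31, 2.02], [-1.57, 1.55], [0.28, 2.44], [-1.29, 4.43], [0.15, 1.84], [-2.92, 2.92]. Speed limits (rad/s): [2.57, 2.57, 3.14, 3.14, 3.14, 3.14, 3.14].

INTERFACE

Orientations are given as a unit quaternion [x, y, z, w].
In Python, from rig import arm gives the robot as it stands.
- The arm moves only by the shell command python3 -m creep 'ROWS' [FORCE]. ROWS is JSON, a list of rows, each an object with "fingers": the gripper command: -1 is shut, 1 is fully open, values between are in proportion; "translation": the shift along the tool's x, y, z in cm, a list of three; "dr": the turn, a rotation vector about the tool's x, y, z in degrees, a list of three. A call has 1 to 20 rows; each row shifts and turns the commanded pose from where the row before left it, along the tool's axes as they then stand; what a row does not reach is not made up. A row lasts 1/10 s, in which the tool goes at most 50 mm and 8.59 degrees, less where a joint would pass 70% of its speed; a pose out of reach is approached as far as the arm can. A call with a gripper value outside its range is refused whole. The fingers move at their own pace and stop on an object; FORCE is the grip in N (left out, the last holds). Time passes only in rows, so rows that do not move let the fingers close. It gives the time, the measured TCP pose, the force, the opening and the grip force at its end, in the units of the state.
- arm.observe(): the state, without advancing time (a new reading comes with each control period).
- arm.grab_frame(name): name is "scene" or "top" or "wrist"; returns the picture (480x640x3 uint8, red, green, blue); there is no depth.
- arm.get_calibration(name): a dict with "fx", "fy", "cx", "cy" (pixels), "k1" (the pictures are not rectified: a ray, as slopes to the right and down, at radius r is drawn at 1 + k1 r^2 times it, then the intrinsics apply), "R" (3x3) and "t" (3): a world point X has camera coordinates R X + t. Camera axes: x right, y down, z forward; pixel columns grow to the right and rows downward; lengths in m; the calibration is good to about 2 mm. A picture is of the moment at which its call begins: read the wrist's pose just before it. get_calibration takes no time and is no camera call; for the wrist camera it gives the pose at the moment of the call.
- arm.job_done(): hands the job in; it is judged then, once.
Trained networks look in the newest picture that a camera, given by its name, has taken for a name from the list of things; names that differ only in an ending like _2 or _b are one class to them, and where a whole thing is asked for, a point or a joint stands for the part that bears it (a point fixed in the world has none). Each returns a list of dicts, best first, with "conf" (0 to 1); they miss things now and then, are a little off and sometimes report something else, mostly with a low value. They report only what shows in the picture. A call takes as long as a camera call.
- arm.silhouettes(camera, query): "mask" (480x640 bool, what is visible of it) and "location" ([column, row] in pixels, amid what is visible of it).
The state is a dict: "t": time; "joints": joint angles; "joint_velocities": joint speeds; "effort": joint torques, N m; "tcp_pos": TCP position; "eef_rot": TCP orientation; "ft_force": force on the tool from outside, world axes, zero at the start; "wrist_torque": the same for the moment, N m; "width": finger opening in m; "grip_force": force on a finger pad.
Only numpy, scipy, OpenCV 4.12 (cv2) and the standard library are available. Lean on these libraries where they do the work, as an engineer would, in place of code of your own. Each camera call takes 0.05 s, during which the arm holds its last target. There are 200 camera calls.

## Working session

There is one attempt and no reset: what is moved stays moved. The work goes in short steps, Python scripts to look and compute and a shell command to move; the robot and the scene stay as the last step left them, time stands still between calls to the robot, and variables do not carry over. Pictures are saved under pics/ and viewed, at most 10 in all, crops included, and the job is handed in when it is done.

```bash
mkdir -p pics
cat > h.py <<'E'
from rig import arm
import numpy as np, cv2
def snap(c,n):
    f=arm.grab_frame(c); cv2.imwrite(f'pics/{n}.png',f[:,:,::-1]); return f
def ray(c,p):
    k=arm.get_calibration(c); d=np.array([(p[0]-k['cx'])/k['fx'],(p[1]-k['cy'])/k['fy']]); u=d.copy()
    for _ in range(20): u=d/(1+k['k1']*(u@u))
    R=np.array(k['R']);t=np.array(k['t']); return -R.T@t, R.T@np.r_[u,1]
def onz(c,p,z):
    o,d=ray(c,p); return o+d*(z-o[2])/d[2]
def proj(c,X):
    k=arm.get_calibration(c); q=np.array(k['R'])@np.array(X)+np.array(k['t']); u=q[:2]/q[2]; u=u*(1+k['k1']*(u@u)); return [k['fx']*u[0]+k['cx'],k['fy']*u[1]+k['cy']]
E
python3 - <<'E'
from h import *
a=snap('scene','s0');b=snap('top','t0')
s=arm.observe();print({k:np.round(v,3) for k,v in s.items()})
for c in('top','scene'):
  for q,z in(('step_center',.126),('lid',.12),('feeder',.28),('pot_teal_center',.05),('pot_cream_center',.05),('scoop_center',.027)):
    for r in arm.silhouettes(c,q)[:1]:
      print(c,q,round(r['conf'],2),np.round(r['location']),np.round(onz(c,r['location'],z),3),r['mask'].sum())
      if q in('step_center','lid'): 
        bx=cv2.boxPoints(cv2.minAreaRect(np.argwhere(r['mask'])[:,::-1].astype(np.float32)))
        print([np.round(onz(c,p,z)[:2],3).tolist() for p in bx])
cv2.imwrite('pics/st0.png',cv2.resize(np.hstack([a,b])[:,:,::-1],(800,300)))
E
```

```text
{'t': np.float64(0.1), 'joints': array([ 1.263,  0.468, -0.012,  1.603,  0.006,  1.071, -0.056]), 'joint_velocities': array([ 0.003, -0.001, -0.   , -0.004,  0.   , -0.   ,  0.002]), 'effort': array([ 1.0000e-03, -5.2164e+01, -1.2000e-02, -2.4436e+01, -5.7000e-02,
        1.4000e-02,  0.0000e+00]), 'tcp_pos': array([ 0.17 , -0.627,  0.228]), 'eef_rot': array([ 0.991,  0.132, -0.   , -0.001]), 'ft_force': array([-0.35 ,  0.979,  0.367]), 'wrist_torque': array([ 0.043, -0.032, -0.047]), 'grip_force': np.float64(0.0), 'width': np.float64(0.092)}
top step_center 0.91 [316. 242.] [ 0.557 -0.05   0.126] 5197
[[0.44, 0.012], [0.678, -0.009], [0.659, -0.225], [0.42, -0.2]]
top lid 0.97 [452. 254.] [ 0.532 -0.308  0.12 ] 12324
[[0.41, -0.211], [0.675, -0.225], [0.668, -0.404], [0.402, -0.387]]
top feeder 0.6 [493. 250.] [ 0.53 -0.34  0.28] 34146
top pot_teal_center 0.62 [368. 148.] [ 0.753 -0.158  0.05 ] 2510
top pot_cream_center 0.57 [250. 180.] [0.691 0.084 0.05 ] 2636
top scoop_center 0.91 [235. 289.] [0.47  0.117 0.027] 2706
scene step_center 0.55 [287. 242.] [ 0.603 -0.079  0.126] 4368
[[0.538, -0.422], [0.427, -0.004], [0.678, 0.029], [0.764, -0.322]]
scene lid 0.84 [193. 222.] [ 0.558 -0.304  0.12 ] 6332
[[0.656, -0.409], [0.288, -0.436], [0.436, -0.204], [0.742, -0.224]]
scene feeder 0.71 [162. 217.] [ 0.753 -0.275  0.28 ] 24217
scene pot_teal_center 0.75 [240. 304.] [ 0.725 -0.16   0.05 ] 2822
scene pot_cream_center 0.66 [360. 298.] [0.671 0.086 0.05 ] 2721
scene scoop_center 0.57 [374. 252.] [0.492 0.114 0.027] 1070
```

View pics/t0.png

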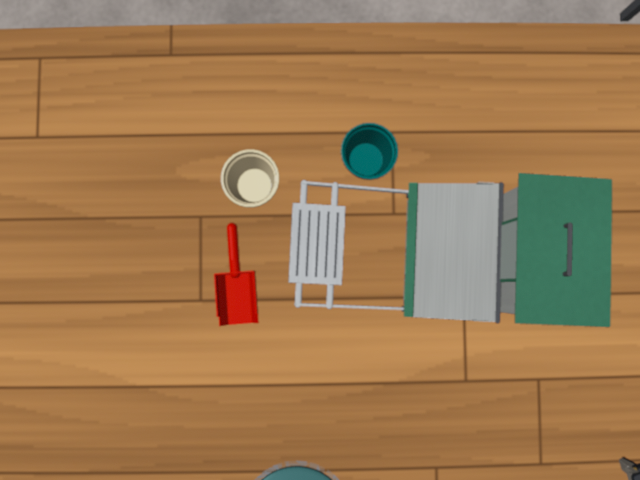

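View pics/s0.png

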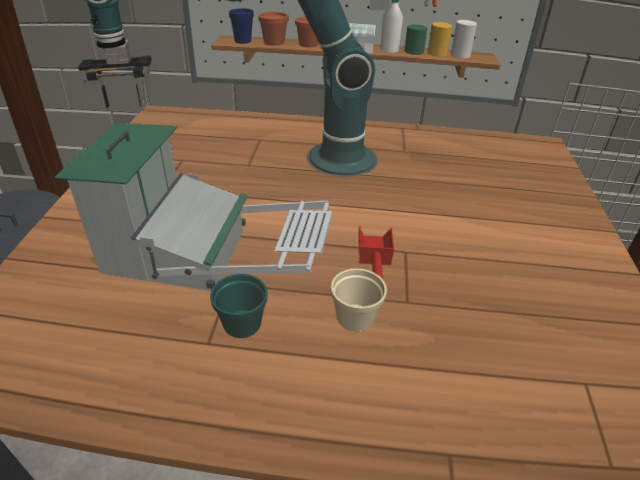

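The top view shows the plate with corners at about (293,205), (345,207), (341,284) and (289,281), so its centre is near (0.554, -0.052). The pots and the scoop are clear of it. The scene view shows the hopper between the arm and the plate, so I'll lift first and turn so that tool y runs across the feeder.

```bash
python3 -m creep '[{"fingers":-1,"translation":[0,0,-2.2],"dr":[0,0,-8]},{"fingers":-1,"translation":[0,0,-2.2],"dr":[0,0,-8]},{"fingers":-1,"translation":[0,0,-2.2],"dr":[0,0,-8]},{"fingers":-1,"translation":[0,0,-2.2],"dr":[0,0,-8]},{"fingers":-1,"translation":[0,0,-2.2],"dr":[0,0,-8]},{"fingers":-1,"translation":[0,0,-2.2],"dr":[0,0,-8]},{"fingers":-1,"translation":[0,0,-2.2],"dr":[0,0,-8]},{"fingers":-1,"translation":[0,0,-2.2],"dr":[0,0,-8]},{"fingers":-1,"translation":[0,0,-2.2],"dr":[0,0,-8]},{"fingers":-1,"translation":[0,0,0],"dr":[0,0,0]},{"fingers":-1,"translation":[0,0,0],"dr":[0,0,0]}]' 30
```

```text
t: 1.8
tcp_pos: [0.1699, -0.6273, 0.4261]
eef_rot: [0.726, 0.688, -0.0, -0.0]
ft_force: [0.3, 1.0, -0.3]
width: 0.0057
grip_force: 0.0
```

```bash
python3 -m creep '[{"fingers":-1,"translation":[3.3,2,0],"dr":[0,0,0]},{"fingers":-1,"translation":[3.3,2,0],"dr":[0,0,0]},{"fingers":-1,"translation":[3.3,2,0],"dr":[0,0,0]},{"fingers":-1,"translation":[3.3,2,0],"dr":[0,0,0]},{"fingers":-1,"translation":[3.3,2,0],"dr":[0,0,0]},{"fingers":-1,"translation":[3.3,2,0],"dr":[0,0,0]},{"fingers":-1,"translation":[3.3,2,0],"dr":[0,0,0]},{"fingers":-1,"translation":[3.3,2,0],"dr":[0,0,0]},{"fingers":-1,"translation":[3.3,2,0],"dr":[0,0,0]},{"fingers":-1,"translation":[3.3,2,0],"dr":[0,0,0]},{"fingers":-1,"translation":[3.3,2,0],"dr":[0,0,0]},{"fingers":-1,"translation":[3.3,2,0],"dr":[0,0,0]},{"fingers":-1,"translation":[3.3,2,0],"dr":[0,0,0]},{"fingers":-1,"translation":[3.3,2,0],"dr":[0,0,0]},{"fingers":-1,"translation":[3.3,2,0],"dr":[0,0,0]},{"fingers":-1,"translation":[3.3,2,0],"dr":[0,0,0]},{"fingers":-1,"translation":[3.3,2,0],"dr":[0,0,0]},{"fingers":-1,"translation":[3.3,1,0],"dr":[0,0,0]},{"fingers":-1,"translation":[0,0,0],"dr":[0,0,0]},{"fingers":-1,"translation":[0,0,0],"dr":[0,0,0]}]'
python3 - <<'E'
from h import *
snap('wrist','w1')
for r in arm.silhouettes('wrist','step_center')[:1]: print(r['conf'],r['location'],onz('wrist',r['location'],.126))
print(arm.observe()['tcp_pos'],proj('wrist',[.554,-.052,.126]))
E
```

```text
t: 3.8
tcp_pos: [0.5485, -0.0508, 0.425]
eef_rot: [0.724, 0.689, -0.001, -0.001]
ft_force: [-0.2, 0.2, -0.4]
width: 0.0004
grip_force: 0.0
0.88 [315.0, 204.7] [ 0.55151691 -0.05504097  0.126     ]
[ 0.5484623  -0.05271692  0.42553846] [np.float64(316.82079523595), np.float64(202.2544217157382)]
```

View pics/w1.png

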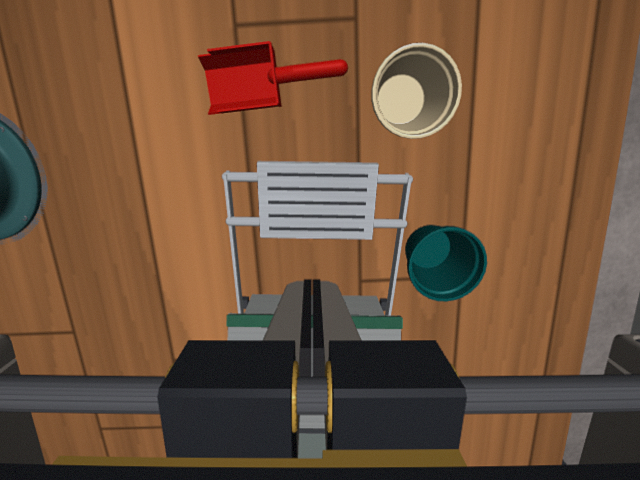

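The wrist view shows the plate at about columns 258–378 and rows 162–240. Its centre (316,202) matches my estimate to within 3 mm. I'll descend to just above it.

```bash
python3 -m creep '[{"fingers":-1,"translation":[0.5,0.4,-0],"dr":[0,0,0]},{"fingers":-1,"translation":[0,0,3],"dr":[0,0,0]},{"fingers":-1,"translation":[0,0,3],"dr":[0,0,0]},{"fingers":-1,"translation":[0,0,3],"dr":[0,0,0]},{"fingers":-1,"translation":[0,0,3],"dr":[0,0,0]},{"fingers":-1,"translation":[0,0,3],"dr":[0,0,0]},{"fingers":-1,"translation":[0,0,3],"dr":[0,0,0]},{"fingers":-1,"translation":[0,0,3],"dr":[0,0,0]},{"fingers":-1,"translation":[0,0,2.5],"dr":[0,0,0]},{"fingers":-1,"translation":[0,0,1.5],"dr":[0,0,0]},{"fingers":-1,"translation":[0,0,0],"dr":[0,0,0]},{"fingers":-1,"translation":[0,0,0],"dr":[0,0,0]}]'
```

```text
t: 5.1
tcp_pos: [0.5538, -0.0467, 0.1773]
eef_rot: [0.725, 0.689, 0.0, 0.0]
ft_force: [-1.0, -0.0, 0.7]
width: 0.0007
grip_force: 0.0
```

```bash
python3 -m creep '[{"fingers":-1,"translation":[0,0,0.8],"dr":[0,0,0]},{"fingers":-1,"translation":[0,0,0.8],"dr":[0,0,0]},{"fingers":-1,"translation":[0,0,0.8],"dr":[0,0,0]},{"fingers":-1,"translation":[0,0,0.4],"dr":[0,0,0]},{"fingers":-1,"translation":[0,0,0.4],"dr":[0,0,0]},{"fingers":-1,"translation":[0,0,0.4],"dr":[0,0,0]},{"fingers":-1,"translation":[0,0,0.4],"dr":[0,0,0]},{"fingers":-1,"translation":[0,0,0.4],"dr":[0,0,0]},{"fingers":-1,"translation":[0,0,0.4],"dr":[0,0,0]},{"fingers":-1,"translation":[0,0,0.4],"dr":[0,0,0]},{"fingers":-1,"translation":[0,0,0.4],"dr":[0,0,0]}]'
```

```text
t: 6.2
tcp_pos: [0.5536, -0.0424, 0.1223]
eef_rot: [0.724, 0.69, 0.002, -0.001]
ft_force: [-4.8, 7.7, 15.0]
width: -0.0001
grip_force: 6.8
```

```bash
python3 -m creep '[{"fingers":-1,"translation":[0,0,0.4],"dr":[0,0,0]},{"fingers":-1,"translation":[0,0,0.4],"dr":[0,0,0]},{"fingers":-1,"translation":[0,0,0.4],"dr":[0,0,0]},{"fingers":-1,"translation":[0,0,0.4],"dr":[0,0,0]},{"fingers":-1,"translation":[0,0,0.4],"dr":[0,0,0]},{"fingers":-1,"translation":[0,0,0.4],"dr":[0,0,0]},{"fingers":-1,"translation":[0,0,0.4],"dr":[0,0,0]},{"fingers":-1,"translation":[0,0,0.4],"dr":[0,0,0]},{"fingers":-1,"translation":[0,0,0.4],"dr":[0,0,0]},{"fingers":-1,"translation":[0,0,0.4],"dr":[0,0,0]}]'
python3 - <<'E'
from h import *
snap('scene','s1')
s=arm.observe();print(s['tcp_pos'],s['ft_force'])
E
```

```text
t: 7.2
tcp_pos: [0.5545, -0.0396, 0.0825]
eef_rot: [0.723, 0.691, 0.004, -0.001]
ft_force: [-2.8, 13.2, 12.8]
width: 0.0005
grip_force: 7.2
[ 0.55449884 -0.04001198  0.08187282] [-1.24474017  9.98808417 10.519911  ]
```

View pics/s1.png

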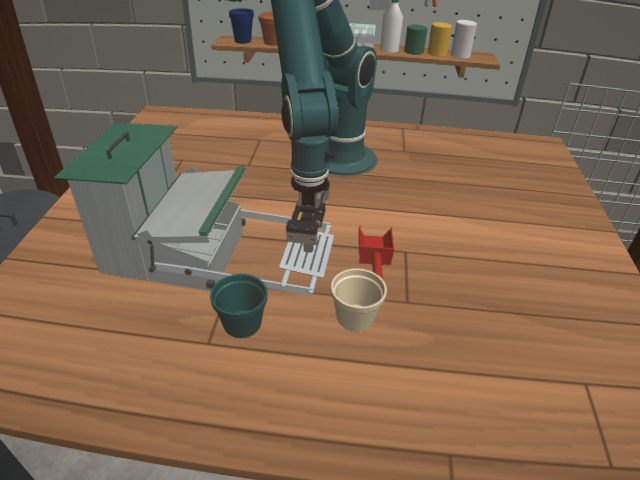

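The scene view shows the lid half open and the fingertips on the plate near (308,245). The pots and scoop haven't moved. I'll ease the sideways drag slightly and continue.

```bash
python3 -m creep '[{"fingers":-1,"translation":[0.1,0,0.4],"dr":[0,0,0]},{"fingers":-1,"translation":[0.1,0,0.4],"dr":[0,0,0]},{"fingers":-1,"translation":[0.1,0,0.4],"dr":[0,0,0]},{"fingers":-1,"translation":[0.1,0,0.4],"dr":[0,0,0]},{"fingers":-1,"translation":[0,0,0.4],"dr":[0,0,0]},{"fingers":-1,"translation":[0,0,0.4],"dr":[0,0,0]},{"fingers":-1,"translation":[0,0,0.4],"dr":[0,0,0]},{"fingers":-1,"translation":[0,0,0.3],"dr":[0,0,0]},{"fingers":-1,"translation":[0,0,0.2],"dr":[0,0,0]},{"fingers":-1,"translation":[0,0,0],"dr":[0,0,0]}]'
```

```text
t: 8.25
tcp_pos: [0.5546, -0.0409, 0.0489]
eef_rot: [0.724, 0.69, 0.001, 0.0]
ft_force: [-3.2, 2.9, 11.8]
width: 0.0
grip_force: 6.1
```

```bash
python3 -m creep '[{"fingers":-1,"translation":[0,0,0.2],"dr":[0,0,0]},{"fingers":-1,"translation":[0,0,0.2],"dr":[0,0,0]},{"fingers":-1,"translation":[0,0,0.2],"dr":[0,0,0]},{"fingers":-1,"translation":[0,0,0.2],"dr":[0,0,0]},{"fingers":-1,"translation":[0,0,0],"dr":[0,0,0]},{"fingers":-1,"translation":[0,0,0],"dr":[0,0,0]}]'
```

```text
t: 8.85
tcp_pos: [0.5545, -0.0418, 0.041]
eef_rot: [0.724, 0.69, 0.001, 0.001]
ft_force: [-2.6, 1.3, 12.1]
width: 0.0003
grip_force: 5.7
```

```bash
python3 -m creep '[{"fingers":-1,"translation":[0,0,0.1],"dr":[0,0,0]},{"fingers":-1,"translation":[0,0,0.1],"dr":[0,0,0]},{"fingers":-1,"translation":[0,0,0.1],"dr":[0,0,0]},{"fingers":-1,"translation":[0,0,0],"dr":[0,0,0]},{"fingers":-1,"translation":[0,0,0],"dr":[0,0,0]}]'
```

```text
t: 9.35
tcp_pos: [0.5546, -0.0419, 0.04]
eef_rot: [0.724, 0.69, 0.0, 0.001]
ft_force: [-8.7, 0.1, 29.2]
width: 0.0005
grip_force: 13.9
```

The force rose sharply at z = 0.040, so the plate is on its stop. I'll ease off slightly and check.

```bash
python3 -m creep '[{"fingers":-1,"translation":[0,0,-0.1],"dr":[0,0,0]},{"fingers":-1,"translation":[0,0,0],"dr":[0,0,0]},{"fingers":-1,"translation":[0,0,0],"dr":[0,0,0]},{"fingers":-1,"translation":[0,0,0],"dr":[0,0,0]}]'
python3 - <<'E'
from h import *
snap('scene','s2')
E
```

```text
t: 9.75
tcp_pos: [0.5546, -0.0419, 0.0402]
eef_rot: [0.724, 0.69, 0.0, 0.001]
ft_force: [-5.5, 0.5, 21.6]
width: 0.0002
grip_force: 10.4
```

View pics/s2.png

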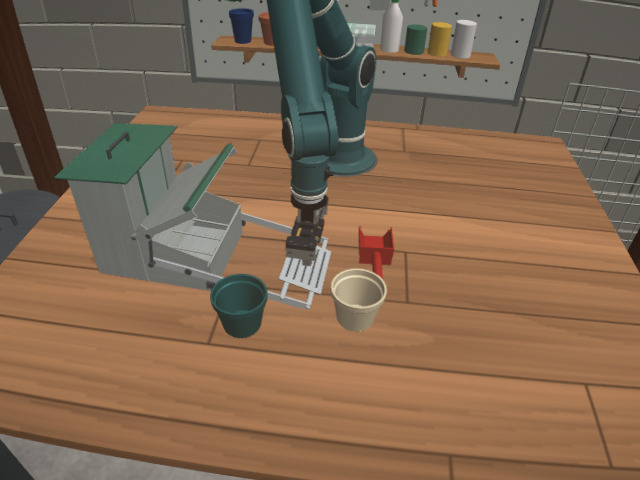

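The lid stands open with its bar running from about (190,207) to (235,148), and the pots and scoop are in place. I'll check this against the lid edge predicted for a fully open lid.

Run:
```python
from h import *
for a in(.7,.77,.86):
  e=a-.3; f=np.array([.053,.9986,0]);h=np.array([.5525,-.054,0])-.345*f+[0,0,.145]
  m=h+.178*(np.cos(e)*f+np.sin(e)*np.array([0,0,1])); w=.13*np.array([.9986,-.053,0])
  print(a,[np.round(proj('scene',m+k*w)) for k in(-1,0,1)])
```

```text
0.7 [array([238., 156.]), array([220., 186.]), array([199., 221.])]
0.77 [array([236., 152.]), array([218., 181.]), array([196., 216.])]
0.86 [array([232., 146.]), array([213., 175.]), array([191., 210.])]
```

The picture matches the prediction for 0.86 rad, which is fully open. Handing in.

```bash
python3 -c "
from rig import arm
print(arm.job_done())"
```

```text
the job is handed in; nothing more can be done
None
```

I pressed the step plate smoothly down to its stop and handed the job in with the fingers still holding it at about 22 N; the lid is open about 0.86 rad judging by the camera, and the pots and scoop look unmoved (no verdict was returned).

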